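# Back a seed-tape feed wheel up by one notch

### The job

The toothed feed wheel of the seed-tape feeder has run one notch too far. With light fingertip pushes and gripping nothing, press down the tail of its pawl so that the nose lifts out of the teeth, push the wheel back by one notch by one of its pegs (top of the wheel moving towards the pawl's pivot), then press the pawl's nose down until it sits fully in the next gap. Leave the loose things around it where they are, and finish with the hand clear.

Things in the scene. Friction and masses are not known exactly. Their poses are not given: they have to be found in the camera images.
- feeder: Tape feeder fixed to the table: white base plate 170 (x) by 370 (y) by 12 mm. Origin: centre of its underside, on the table; x across the plate, roughly away from the robot, y along it, z up. Wheel and rocker pawl stand in the plane x = 0. Behind them (x -30 to -18 mm) two posts: axle bracket (y -35 to 35 mm, 130 mm tall), pawl post (y -108 to -82 mm, 200 mm tall).
- axle (a point): Centre of the toothed wheel, 105 mm above the table at the feeder's x = y = 0; the axle runs along the feeder's x. Aluminium wheel, x -7 to 7 mm, 150 mm across the tooth crests, 6 teeth 13 mm deep. Six steel pegs, one per tooth, 12 mm thick, stick out of its +x face to x = 63 mm, centres on a circle of 58 mm radius.
- wheel (a joint): Turn of the wheel, rad; grows as it is pushed back (its top moves to the feeder's -y). One notch = 1.047; starts within 0.06 of 0; stops at -0.45 and 1.6. Stiff: about 2.5 N at a peg turns it, and it stays where left. With the pawl down a tooth meets the nose about 0.12 back from 0. The pawl drops fully into the next gap with the wheel between about 0.90 and 1.14.
- push_peg (a point): On the centre line of the peg to push, at the feeder's x = 45 mm; turns with the wheel. At wheel joint 0 the peg stands 35 degrees from straight up, on the +y side (push it from its +y side towards -y); one notch back it stands 25 degrees past straight up, on the -y side. Only the position matters.
- pawl (a joint): Tilt of the pawl, rad: 0 = nose fully down between the teeth; grows as the tail sinks and the nose lifts; stop at 0.30. Dark steel rocker along the feeder's y over the wheel (arm x -5 to 5 mm), level at 0; pivot at y = -95 mm, 187 mm above the table. The nose clears the teeth from about 0.2. Stiff: about 1.5 to 2 N on a pad tips it, and it stays where left.
- tail_pad (a point): Centre of the top of the pad on the pawl's tail, 26 (x) by 30 mm (y), at the feeder's x = 0, y = -155 mm, 194.5 mm above the table when the pawl is down; nothing beneath it, it sinks about 18 mm to the stop when pressed.
- nose_pad (a point): Centre of the top of the pad over the pawl's nose, 26 (x) by 30 mm (y), at the feeder's x = 0, y = -25 mm, 194.5 mm above the table when the pawl is fully down, about 21 mm higher when fully lifted.
- bobbin: Loose white plastic bobbin, 38 mm across, 42 mm tall, standing on the feeder's base plate in front of the pawl post; leave alone. Origin: centre of its underside.
- reel: Loose green tape reel lying flat, 120 mm across, 25 mm thick; leave alone. Origin: centre of its underside.
- seed_cup: Loose steel cup, about 76 mm across, 60 mm tall; leave alone. Origin: centre of its underside.
- jar: Loose amber jar, 60 mm across, 85 mm tall; leave alone. Origin: centre of its underside.
- screwdriver: Loose screwdriver lying down, 170 mm long; leave alone. Origin: under its middle, x along the shaft.
- brush: Loose brush lying down, 170 mm long; leave alone. Origin: under its middle, x along the handle.
- carton: Loose small carton, 55 x 80 x 45 mm; leave alone. Origin: centre of its underside.

How it is judged:
On the way, in this order (a step that is already met when the one before it is completed fails the run):
1. the pawl's nose is lifted clear of the teeth with the wheel not yet turned back (value of joint pawl above 0.2 rad and value of joint wheel below 0.4 rad), for 0.2 s.
2. the wheel is one notch back while the pawl is still lifted (value of joint wheel between 0.85 and 1.25 rad and value of joint pawl above 0.13 rad), for 0.2 s.
At the end, for the whole second after the job is handed in: The wheel stands still one notch back (joint 1.047 within 0.2 rad), the pawl is down in the next gap (joint under 0.05 rad), and every loose thing is within 30 mm of where it stood (value of joint wheel between 0.85 and 1.25 rad and value of joint pawl below 0.05 rad and velocity of joint wheel between -0.05 and 0.05 rad/s and distance of each of bobbin, reel, seed_cup, jar, screwdriver, brush, carton from where it was at the start of the episode below 0.03 m); the robot touches nothing.
It fails at once if a loose thing is lifted or pushed away (over 30 mm) (distance of any of bobbin, reel, seed_cup, jar, screwdriver, brush, carton from where it was at the start of the episode above 0.03 m).
It fails at once if the wheel is squeezed or forced (over 40 N from the fingers) (contact force between the fingers and wheel above 40 N).
It fails at once if the pawl is squeezed or forced (over 40 N from the fingers) (contact force between the fingers and pawl above 40 N).
It also fails if it takes over 45 s, if anything falls off the work surface, if the arm or the gripper's body presses on something with over 40 N, if the wrist force passes 120 N, or if a joint passes its speed limit or range.

### The arm

A 6-joint arm with a two-finger parallel gripper is mounted at the origin on the work surface. World frame = base frame: x ahead of the robot, y to its left, z up, the work surface at z = 0. Lengths are in m, angles in rad, forces in N, time in s.
With the tool pointing down it reaches from about 0.3 to 0.875 m from the base axis. Payload 4.2 kg.
Tool frame: the origin (TCP) lies at the very end of the fingers, on their centre line; the grasp point (between the pads) lies 19 mm behind it; z points along the fingers, x is the direction in which the jaws open and shut, and the axes are right-handed (so a half turn about z gives the same grasp; the last joint's range is limited). The gripper opens to 85 mm and grips with 20 to 120 N. Pads are 22 mm wide; open, the fingers measure 114 mm over their backs; the gripper's body (76 mm by 85 mm) begins 54 mm behind the grasp point. The pads swing forward as they close: fully open they stand 13 mm farther back than shut.
Start: joints at [1.271, 0.32, 1.565, -0, 1.257, -0.02], TCP at [0.159, 0.553, 0.231] pointing down, gripper open.
Joint ranges: [-3.11, 3.11], [-0.84, 2.01], [0.21, 2.61], [-1.34, 4.49], [0.05, 2.63], [-2.56, 2.56]. Speed limits (rad/s): [2.57, 2.57, 3.14, 3.14, 3.14, 3.14].

### API

Orientations are given as a rotation vector (axis times angle).
In Python, from cell import env gives the robot as it stands. Calls block until the motion is done:
- env.move_ptp(position, orientation): joint-space move of the TCP to a pose.
- env.line_to(position, ori=None, vel=0.15, threshold=None): straight line of the TCP; ori=None keeps the orientation; vel is the mean speed in m/s. With threshold (N) it stops when the force on the tool has changed by that much, and returns True; else False.
- env.goto_joints(angles): joint-space move.
- env.ungrasp() and env.grasp(): open the fingers fully, or close them until they stop; the grip force is fixed at half the most.
- env.dwell(seconds).
- env.solve_ik(position, orientation): joint angles nearest the present ones, or None.
- env.observe(): the state.
- env.snapshot(name): name is "scene" or "top" or "wrist"; returns a dict with "img" (400x640x3 uint8, red, green, blue), "range_z" (400x640 float32, m along the optical axis (not along the pixel's ray), 0 where there is no reading), "K" (3x3 intrinsics, pixels), "k1" (the pictures are not rectified: a ray, as slopes to the right and down, at radius r is drawn at 1 + k1 r^2 times it, then the intrinsics apply), "R" (3x3) and "t" (3): a world point X has camera coordinates R X + t; the wrist camera has in their place "hand_eye" (4x4, takes a point from camera to tool coordinates, whose origin is the TCP and whose axes are the tool frame's). Camera axes: x right, y down, z forward; pixel columns grow to the right and rows downward; lengths in m; the calibration is good to about 2 mm. A picture is of the moment at which its call begins: read the wrist's pose just before it.
A pose or a line that the arm cannot do raises env.MotionError and nothing moves.
- env.finish_job(): hands the job in, once; it reports no verdict.
Trained networks look in a picture, given as the dict that the camera call returned (one of the last four; its "shot" number tells which), for a name from the list of things; names that differ only in an ending like _2 or _b are one class to them, and where a whole thing is asked for, a point or a joint stands for the part that bears it (a point fixed in the world has none). Each returns a list of dicts, best first, with "p" (0 to 1); they miss things now and then, are a little off and sometimes report something else, mostly with a low value. They report only what shows in the picture. A call takes as long as a camera call.
- env.search_frame(picture, query): "rect" ([left, top, right, bottom] in pixels, round what is visible of it).
The state is a dict: "clock": time; "joint_pos": joint angles; "joint_vel": joint speeds; "effort": joint torques, N m; "tcp_pos": TCP position; "tcp_rot": TCP orientation; "ft_force": force on the tool from outside, world axes, zero at the start; "wrist_torque": the same for the moment, N m; "width": opening from 0.0 (shut) to 1.0 (fully open).
Only numpy, scipy, OpenCV 4.12 (cv2) and the standard library are available. Lean on these libraries where they do the work, as an engineer would, in place of code of your own. Each camera call takes 0.05 s, during which the arm holds its last target.

## Working session

There is one attempt and no reset: what is moved stays moved. The work goes in short steps, each a Python script; the robot and the scene stay as the last script left them, time stands still between calls to the robot, and variables do not carry over. Pictures are saved under pics/ and viewed, and the job is handed in when it is done.

```bash
mkdir -p pics; ls
python3 - <<'E'
from cell import env
import cv2,pickle
o=env.observe();print(o)
for n in("scene","top","wrist"):
    s=env.snapshot(n);cv2.imwrite(f"pics/{n}0.png",s["img"][:,:,::-1]);pickle.dump(s,open(f"{n}0.pkl","wb"))
    print(n,s["K"],s["k1"],s.get("R"),s.get("t"),s.get("hand_eye"))
    for q in("feeder","wheel","pawl","bobbin"): print(q,env.search_frame(s,q)[:2])
E
```

```text
pics
{'clock': 0.0, 'joint_pos': array([ 1.27103789e+00,  3.20306485e-01,  1.56567691e+00, -4.47446737e-05,
        1.25738905e+00, -1.99981444e-02]), 'joint_vel': array([-0.00049706,  0.00060191, -0.00174137, -0.00099582, -0.00035367,
       -0.00142912]), 'effort': array([-9.80282020e-04, -4.15516520e+01, -2.34168345e+01, -1.63288696e-04,
        8.27313663e-03,  1.08114912e-05]), 'tcp_pos': array([0.15864361, 0.55218975, 0.2304747 ]), 'tcp_rot': array([ 2.50859356e+00,  1.88938997e+00, -2.22645127e-03]), 'ft_force': array([0.11523788, 0.42182151, 0.01255929]), 'wrist_torque': array([ 0.00163719,  0.02477525, -0.03326129]), 'width': 0.9998195239715032}
scene [[443.84515072   0.         320.16351095]
 [  0.         443.84515072 192.2815999 ]
 [  0.           0.           1.        ]] -0.1102535193514296 [[ 0.36238065  0.93193596 -0.01325266]
 [ 0.72909116 -0.29230552 -0.61885666]
 [-0.5806086   0.21459928 -0.78539214]] [-0.24624315 -0.34747365  1.40386777] None
feeder [{'rect': [192.8, 164.2, 353.8, 279.6], 'p': 0.71}]
wheel [{'rect': [240.9, 169.5, 313.7, 232.7], 'p': 0.61}]
pawl [
[... 425 characters left out ...]
der [{'rect': [284.1, 176.5, 447.1, 272.1], 'p': 0.69}]
wheel [{'rect': [334.8, 190.0, 388.1, 230.4], 'p': 0.9}]
pawl []
bobbin [{'rect': [400.7, 177.9, 421.9, 195.7], 'p': 0.77}, {'rect': [363.4, 262.3, 409.9, 288.6], 'p': 0.67}]
wrist [[347.0651673    0.         316.53159886]
 [  0.         347.0651673  194.209296  ]
 [  0.           0.           1.        ]] -0.06626460018790892 None None [[ 9.99999349e-01 -8.58480208e-05  1.13764028e-03 -4.50294244e-04]
 [-2.80337169e-04  9.48102436e-01  3.17964924e-01 -8.12903673e-02]
 [-1.10589618e-03 -3.17965036e-01  9.48101795e-01 -1.42131034e-01]
 [ 0.00000000e+00  0.00000000e+00  0.00000000e+00  1.00000000e+00]]
feeder []
wheel []
pawl []
bobbin []
```

View pics/scene0.png

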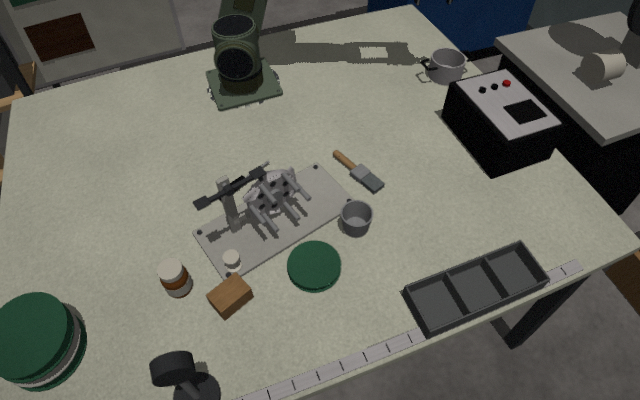

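View pics/top0.png

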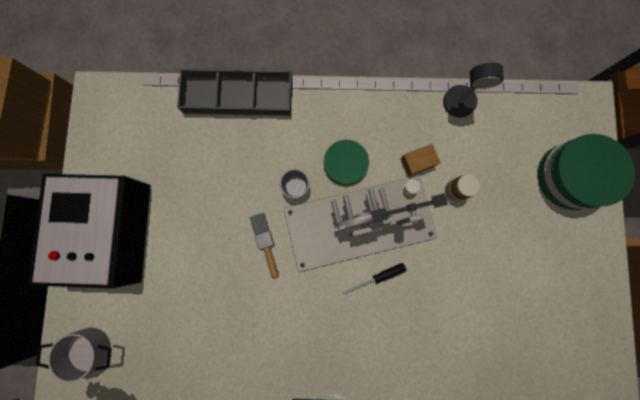

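The top view shows the plate at about (285–437, 177–272), with the pawl's tail pad near (438,201) and its nose pad near (380,215). I'll fit the feeder pose from the depth data next.

```bash
cat > h.py <<'E'
import numpy as np,cv2
def cloud(s,T=None):
    h,w=s["range_z"].shape
    u,v=np.meshgrid(np.arange(w),np.arange(h))
    n=cv2.undistortPoints(np.stack([u,v],-1).reshape(-1,1,2).astype(float),s["K"],np.array([s["k1"],0,0,0.]))[:,0]
    z=s["range_z"].reshape(-1).astype(float)
    P=np.c_[n*z[:,None],z]
    if T is None: X=(P-s["t"])@s["R"]
    else:
        E=T@s["hand_eye"]; X=P@E[:3,:3].T+E[:3,3]
    X[z<=0]=np.nan
    return X.reshape(h,w,3)
def proj(s,X):
    return cv2.projectPoints(np.atleast_2d(X).astype(float),cv2.Rodrigues(s["R"])[0],s["t"],s["K"],np.array([s["k1"],0,0,0.]))[0][:,0]
E
python3 - <<'E'
import pickle,numpy as np,cv2
from h import *
for n in("top","scene"):
    s=pickle.load(open(n+"0.pkl","rb"));X=cloud(s)
    img=s["img"].astype(int)
    reg={"top":(284,170,445,275),"scene":(190,160,356,282)}[n]
    m=np.zeros(X.shape[:2],bool);m[reg[1]:reg[3],reg[0]:reg[2]]=1
    tab=X[...,2]
    sub=X[m]
    z=sub[:,2]; print(n,"table z med",np.nanmedian(z[z<0.006]),np.histogram(z[~np.isnan(z)],bins=np.arange(-.01,.24,.01)))
    pl=m&(tab>0.007)&(tab<0.018)
    k=cv2.morphologyEx(pl.astype(np.uint8),cv2.MORPH_OPEN,np.ones((2,2)))
    pts=X[k>0][:,:2]
    r=cv2.minAreaRect((pts*1000).astype(np.float32));print("rect",r)
    hi=m&(tab>0.17)&(tab<0.225)
    P=X[hi];print("hi",len(P));
    c=P[:,:2].mean(0);u,sg,vt=np.linalg.svd(P[:,:2]-c);t=(P[:,:2]-c)@vt[0];print(c,vt[0],t.min(),t.max(),c+vt[0]*t.min(),c+vt[0]*t.max(),np.median(P[:,2]))
    y,x=np.nonzero(hi)
    big=cv2.resize(s["img"][reg[1]:reg[3],reg[0]:reg[2],::-1],None,fx=4.8,fy=4.8,interpolation=cv2.INTER_CUBIC);cv2.imwrite(f"pics/{n}_zoom.png",big)
E
```

```text
top table z med 0.0006448654879319748 (array([2205, 4713, 6856,  660,   49,   80,  309,  164,   19,   21,    9,
        127,  186,  122,  115,   48,  192,  200,   65,   29,  631,   39,
          0,    0]), array([-0.01,  0.  ,  0.01,  0.02,  0.03,  0.04,  0.05,  0.06,  0.07,
        0.08,  0.09,  0.1 ,  0.11,  0.12,  0.13,  0.14,  0.15,  0.16,
        0.17,  0.18,  0.19,  0.2 ,  0.21,  0.22,  0.23]))
rect ((576.750244140625, -55.40376281738281), (244.52392578125, 372.44024658203125), 15.256149291992188)
hi 764
[ 0.55872675 -0.14026139] [ 0.25080082 -0.96803871] -0.09128075649288393 0.0873310308789135 [ 0.53583346 -0.05189808] [ 0.58062944 -0.22480121] 0.19409980959468204
scene table z med -0.001012421961590491 (array([5206, 4124, 4749, 2012,  124,  277,  636,  220,  119,  107,  128,
        246,  268,  185,  193,  203,  328,  192,   59,  194,  573,    9,
          0,    0]), array([-0.01,  0.  ,  0.01,  0.02,  0.03,  0.04,  0.05,  0.06,  0.07,
        0.08,  0.09,  0.1 ,  0.11,  0.12,  0.13,  0.14,  0.15,  0.16,
        0.17,  0.18,  0.19,  0.2 ,  0.21,  0.22,  0.23]))
rect ((489.16522216796875, -61.68455505371094), (205.71905517578125, 448.3871765136719), 27.396692276000977)
hi 835
[ 0.56351619 -0.14796187] [ 0.24824007 -0.96869854] -0.09693999199402906 0.08116397165171722 [ 0.5394518  -0.05405624] [ 0.58366434 -0.22658529] 0.1916911440877342
```

View pics/top_zoom.png

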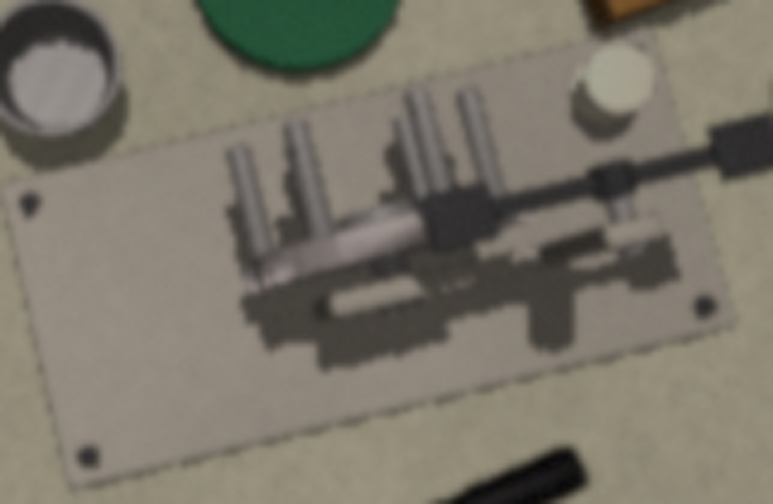

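View pics/scene_zoom.png

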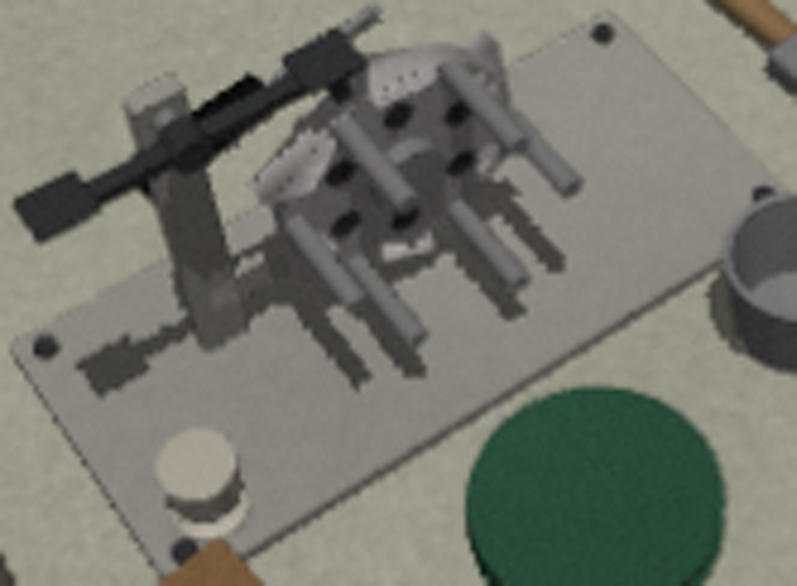

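```bash
cat > fit.py <<'E'
import pickle,numpy as np,cv2
from scipy.optimize import least_squares
from h import *
S={n:pickle.load(open(n+"0.pkl","rb")) for n in("top","scene")}
def F(p,q):
    c,s=np.cos(p[2]),np.sin(p[2]);q=np.atleast_2d(q)
    return np.c_[p[0]+c*q[:,0]-s*q[:,1],p[1]+s*q[:,0]+c*q[:,1],q[:,2]]
obs={"top":([[.085,.185,.012],[-.085,.185,.012],[-.085,-.185,.012]],np.array([[5,185],[72,490],[737,325]])/4.8+[284,170]),
"scene":([[-.085,.185,.012],[-.085,-.185,.012]],np.array([[608,10],[12,347]])/4.8+[190,160])}
def solve(names):
    f=lambda p:np.concatenate([(proj(S[n],F(p,obs[n][0]))-obs[n][1]).ravel() for n in names])
    r=least_squares(f,[.55,-.07,.25]);return r.x,f(r.x)
if __name__=="__main__":
    for ns in(["top"],["scene"],["top","scene"]):
        p,e=solve(ns);print(ns,p.round(4),e.round(1))
    for n in S:
        s=S[n];X=cloud(s);x,y,yaw=p
        img=s["img"][:,:,::-1].copy()
        d=X-[x,y,0];c,si=np.cos(yaw),np.sin(yaw);f=np.stack([c*d[...,0]+si*d[...,1],-si*d[...,0]+c*d[...,1],d[...,2]],-1)
        for nm,y0 in(("tail",-.155),("nose",-.025)):
            m=(abs(f[...,0])<.025)&(abs(f[...,1]-y0)<.025)&(abs(f[...,2]-.195)<.015)
            q=f[m];print(n,nm,m.sum(),(q.min(0)*1000).round(),(q.max(0)*1000).round(),(np.median(q,0)*1000).round(1))
        for th in np.deg2rad(35-60*np.arange(6)):
            for xx in(.007,.063):
                u=proj(s,F(p,[[xx,.058*np.sin(th),.105+.058*np.cos(th)]]))[0];cv2.circle(img,tuple(int(round(a)) for a in u),1,(0,0,255),-1)
        for q in([-.085,-.185,.012],[.085,-.185,.012],[.085,.185,.012],[-.085,.185,.012],[0,-.155,.1945],[0,-.025,.1945]):
            u=proj(s,F(p,[q]))[0];cv2.circle(img,tuple(int(round(a)) for a in u),1,(0,255,0),-1)
        r={"top":(284,170,445,275),"scene":(190,160,356,282)}[n]
        cv2.imwrite(f"pics/{n}_fit.png",cv2.resize(img[r[1]:r[3],r[0]:r[2]],None,fx=4.8,fy=4.8,interpolation=cv2.INTER_CUBIC))
E
python3 fit.py
```

```text
['top'] [ 0.5407 -0.0646  0.2671] [-1.  -0.4 -0.   0.2  1.   0.1]
['scene'] [ 0.5451 -0.0598  0.2736] [ 0.5 -0.6 -0.5  0.3]
['top', 'scene'] [ 0.5422 -0.0626  0.2698] [-1.8 -0.8 -0.6 -0.2  0.3 -0.7 -0.6 -0.9 -1.9 -0.5]
top tail 194 [ -14. -168.  187.] [  11. -130.  199.] [  -1.7 -151.3  194.7]
top nose 203 [-14. -50. 180.] [ 12.  -7. 198.] [ -1.3 -25.4 194.5]
scene tail 192 [ -16. -169.  182.] [  13. -130.  196.] [   1.6 -151.9  192.7]
scene nose 182 [-15. -50. 181.] [ 14.  -9. 197.] [  2.6 -28.2 193. ]
```

View pics/top_fit.png

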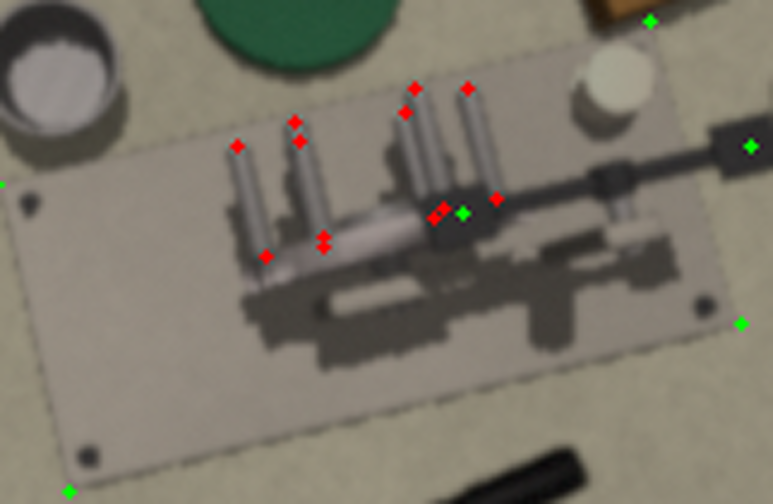

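View pics/scene_fit.png

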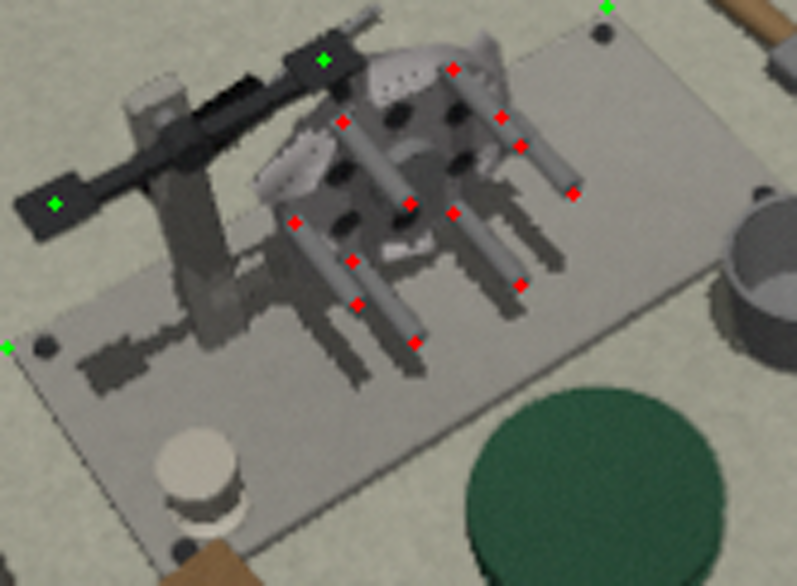

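The model overlay matches both pictures: pads, plate corners and peg ends all agree within 1–2 px. The feeder pose is (0.542, -0.063, yaw 0.270). Next I'll close the fingers and press the tail.

```bash
cat >> h.py <<'E'
from scipy.spatial.transform import Rotation as Ro
PF=np.array([.5422,-.0626,.2698])
def W(x,y,z):
    c,s=np.cos(PF[2]),np.sin(PF[2]);return np.array([PF[0]+c*x-s*y,PF[1]+s*x+c*y,z])
def Finv(w):
    c,s=np.cos(PF[2]),np.sin(PF[2]);d=np.asarray(w)-[PF[0],PF[1],0];return np.array([c*d[0]+s*d[1],-s*d[0]+c*d[1],d[2]])
def ori(tilt=0.):
    # tool x=feeder x, z down; tilt leans the hand towards feeder +x
    R=Ro.from_euler('z',PF[2]).as_matrix()@Ro.from_euler('y',tilt).as_matrix()@np.diag([1.,-1,-1])
    return Ro.from_matrix(R).as_rotvec()
E
python3 - <<'E'
from cell import env
from h import *
env.grasp()
o=env.observe();p=o["tcp_pos"].copy();p[2]=.33
for t in (0,.3):
    for q in(W(0,-.157,.26),W(.048,.06,.2),W(.048,-.01,.15),W(0,-.025,.26)):print(t,env.solve_ik(q,ori(t)))
env.line_to(p,vel=.25)
env.move_ptp(W(0,-.157,.30),ori())
env.line_to(W(0,-.157,.215),vel=.12)
o=env.observe();print(o["clock"],o["tcp_pos"],Finv(o["tcp_pos"]),o["ft_force"],o["width"])
for n in("scene","top"):
    s=env.snapshot(n);cv2.imwrite(f"pics/{n}1.png",cv2.resize(s["img"][130:290,180:460,::-1],None,fx=2.8,fy=2.8,interpolation=cv2.INTER_CUBIC))
E
```

```text
0 [-3.69587684e-01  3.79656851e-01  1.40135029e+00 -8.88178420e-16
  1.36058552e+00 -6.39387684e-01]
0 [-6.07342201e-03  3.36969803e-01  1.62029703e+00 -8.88178420e-16
  1.18432582e+00 -2.75873422e-01]
0 [-1.19581729e-01  4.09656172e-01  1.64091404e+00 -8.88178420e-16
  1.09102244e+00 -3.89381729e-01]
0 [-1.77357733e-01  2.72341842e-01  1.55954615e+00 -8.88178420e-16
  1.30970467e+00 -4.47157733e-01]
0.3 [-0.28932752  0.51739752  1.21153855 -0.15815813  1.66789295 -0.5542513 ]
0.3 [ 0.03254449  0.4880642   1.41261032 -0.06956338  1.53308149 -0.22439999]
0.3 [-0.06721943  0.55235077  1.4302733  -0.09867697  1.44362433 -0.31045838]
0.3 [-0.11396246  0.41984809  1.3735017  -0.11105082  1.62723015 -0.37444933]
5.9917 [ 0.58457726 -0.21405546  0.21582154] [ 0.00047549 -0.15727161  0.21582154] [-0.34488224  0.55195101 -0.43526917] 0.000657116765940788
```

View pics/scene1.png

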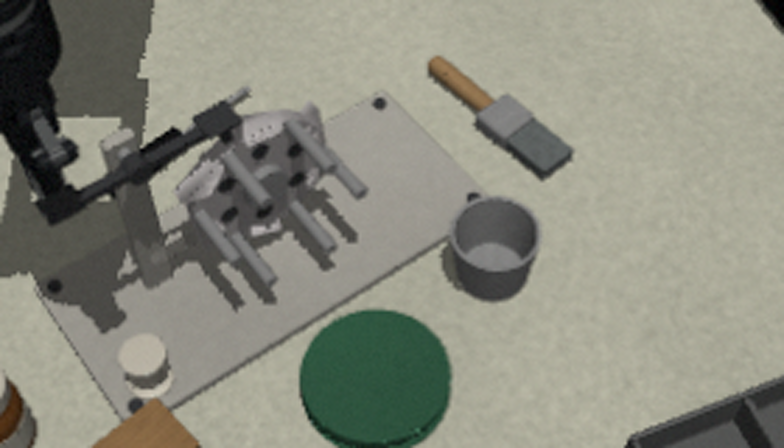

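View pics/top1.png

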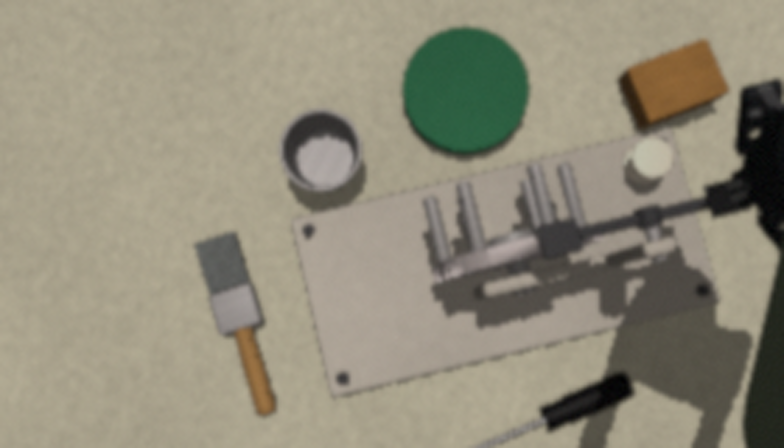

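The closed fingertip is right over the tail pad (scene crop about (60,200)). Pressing now.

Run:
```python
from cell import env
from h import *
env.line_to(W(0,-.157,.198),vel=.06)
print(env.observe()["ft_force"])
r=env.line_to(W(0,-.157,.1755),vel=.02,threshold=8)
o=env.observe();print(r,o["clock"],Finv(o["tcp_pos"]),o["ft_force"])
env.dwell(.3)
o=env.observe();print(Finv(o["tcp_pos"]),o["ft_force"])
s=env.snapshot("scene");cv2.imwrite("pics/scene2.png",cv2.resize(s["img"][130:290,180:460,::-1],None,fx=2.8,fy=2.8,interpolation=cv2.INTER_CUBIC))
```

```text
[-0.38765777 -0.93463697  0.16946275]
True 7.5 [ 0.00023374 -0.15691463  0.17751232] [0.07231668 0.06912446 4.37827083]
[ 0.00024017 -0.1569586   0.17743604] [-1.77962342  0.47817145  5.16748634]
```

View pics/scene2.png

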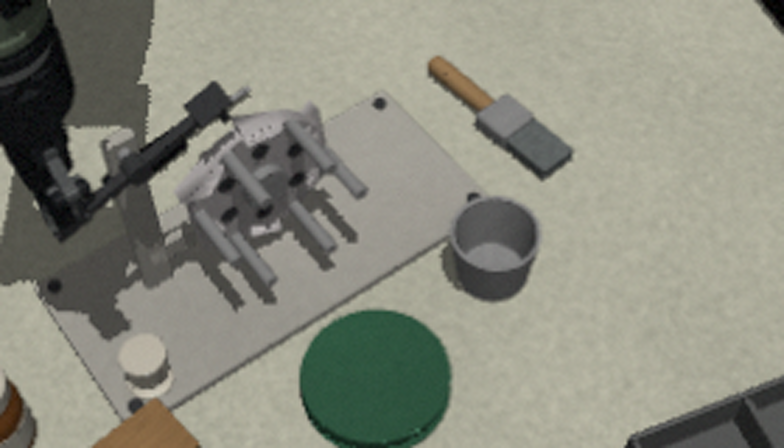

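The tail is at its stop and the nose pad has clearly risen (to about (208,103)). Next I'll push the peg along its arc, with the hand tilted outward.

```bash
cat > push.py <<'E'
from h import *
T=.3
def tip(phi,off=.017,dz=-.010):  # finger pose for peg at wheel angle phi
    a=np.deg2rad(35)-phi
    return W(.047,.058*np.sin(a)+off,.105+.058*np.cos(a)+dz)
E
python3 - <<'E'
from cell import env
from push import *
env.line_to(W(0,-.157,.27),vel=.2)
env.move_ptp(W(.047,.064,.26),ori(T))
env.line_to(W(.047,.064,.1425),vel=.12)
env.line_to(tip(0,off=.024),vel=.05,threshold=6)
print(env.observe()["ft_force"],env.observe()["clock"])
for phi in np.arange(.1,.81,.1):
    r=env.line_to(tip(phi),vel=.05,threshold=15)
    o=env.observe();print(phi.round(2),r,Finv(o["tcp_pos"]).round(4),o["ft_force"].round(1))
    if r:break
print(o["clock"])
for n in("scene","top"):
    s=env.snapshot(n);cv2.imwrite(f"pics/{n}3.png",cv2.resize(s["img"][130:290,180:460,::-1],None,fx=2.8,fy=2.8,interpolation=cv2.INTER_CUBIC))
E
```

```text
[-0.34420463  1.03678852  0.00848455] 10.7917
0.1 False [0.0472 0.0452 0.1459] [-0.2  2.7  1.8]
0.2 False [0.0471 0.0398 0.1481] [0.4 1.5 0.7]
0.3 False [0.0469 0.0342 0.1501] [0.2 1.4 0.9]
0.4 False [0.0469 0.0284 0.1516] [-0.2 -0.4  0.3]
0.5 False [0.0469 0.0227 0.1526] [ 0.4  0.2 -0. ]
0.6 False [0.047  0.0169 0.1529] [-0.6  0.   0.6]
0.7 False [0.047  0.0112 0.1527] [ 0.2  0.1 -0.2]
0.8 False [0.047  0.0055 0.1518] [-0.4 -0.3  0.4]
13.0583
```

View pics/scene3.png

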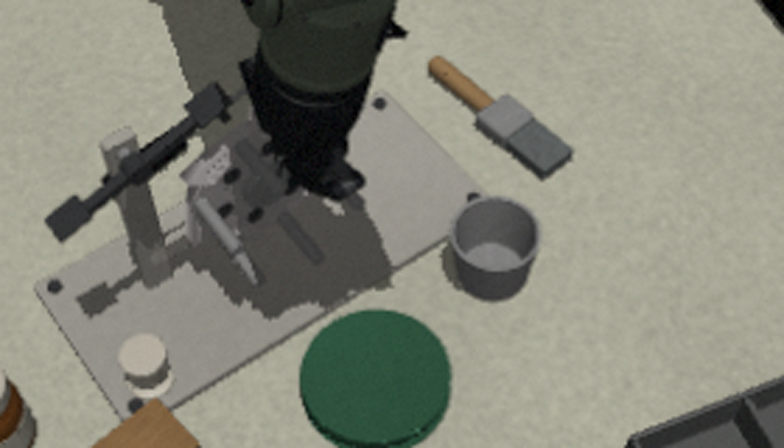

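View pics/top3.png

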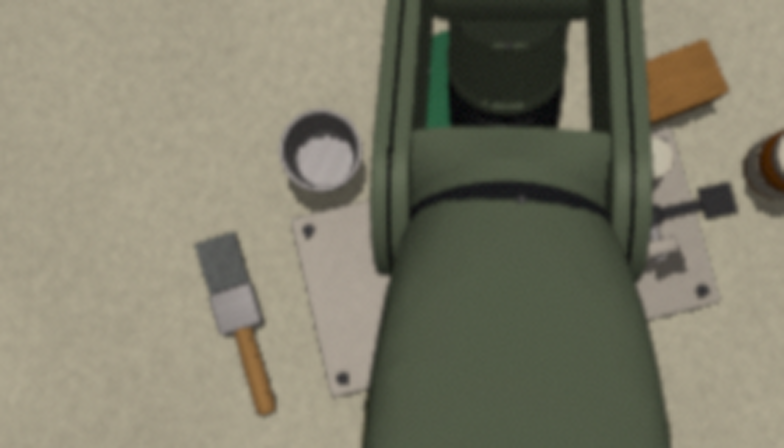

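```bash
cat > ov.py <<'E'
from cell import env
from push import *
import sys
def ov(name,phis):
    s=env.snapshot("scene");r=(230,155,320,240)
    out=[]
    for phi in [None]+phis:
        k=8 if len(phis)==0 else 4.3
        im=cv2.resize(s["img"][r[1]:r[3],r[0]:r[2],::-1],None,fx=k,fy=k,interpolation=cv2.INTER_CUBIC)
        im=cv2.convertScaleAbs(im,alpha=1.5)
        if phi is not None:
            for j in range(6):
                a=np.deg2rad(35-60*j)-phi
                for xx in(.007,.063):
                    u=(proj(s,W(xx,.058*np.sin(a),.105+.058*np.cos(a)))[0]-[r[0],r[1]]+.5)*k
                    cv2.circle(im,tuple(int(v) for v in u),3,(0,0,255) if j else (0,255,0),-1)
            cv2.putText(im,f"{phi:.2f}",(5,20),0,.6,(0,255,255),1)
        out.append(im)
    h=len(out)//2
    cv2.imwrite(f"pics/{name}.png",np.vstack([np.hstack(out[:h]),np.hstack(out[h:2*h])]))
E
python3 -c "
from ov import *
ov('o1',[.5,.7,.85])"
```

```text
(no output)
```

View pics/o1.png

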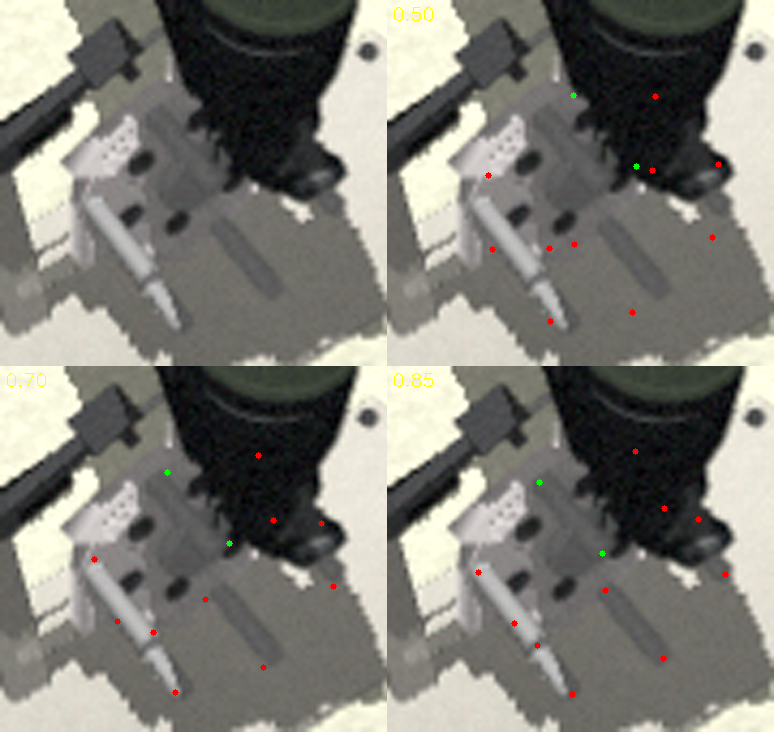

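The wheel is following the plan: the overlay fits at about 0.78–0.85. I'll continue to about 1.02.

Run:
```python
from ov import *
for phi in (.9,.98,1.03):
    r=env.line_to(tip(phi),vel=.04,threshold=15)
    o=env.observe();print(phi,r,Finv(o["tcp_pos"]).round(4),o["ft_force"].round(1),o["clock"])
env.dwell(.3)
ov('o2',[.9,1.0,1.1])
```

```text
0.9 False [ 0.047  -0.      0.1504] [ 0.6 -0.1 -0.8] 13.5
0.98 False [ 0.047  -0.0044  0.1489] [-0.3 -0.   0.4] 13.7667
1.03 False [ 0.047  -0.0069  0.1478] [0.  0.7 0.4] 14.0167
```

View pics/o2.png

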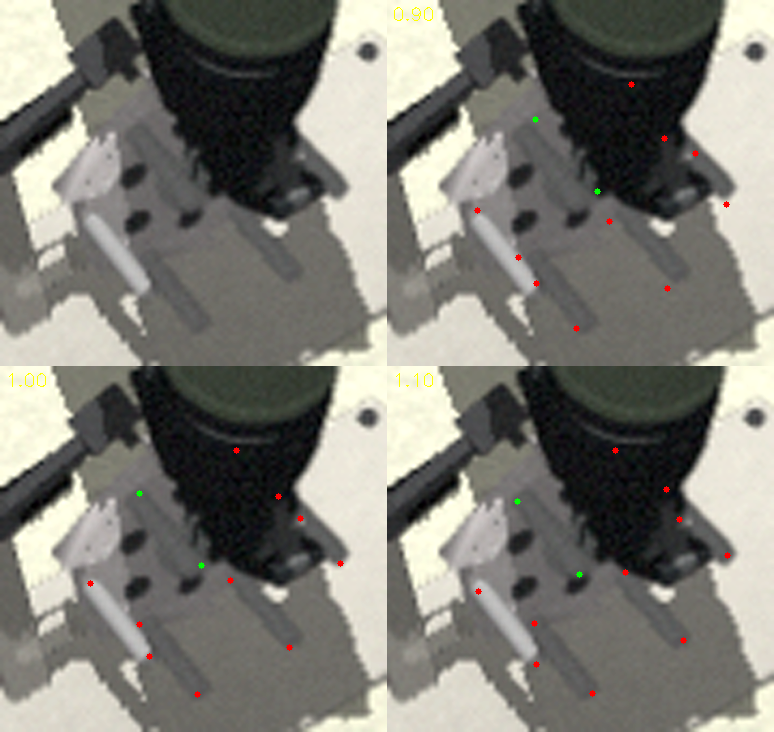

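The overlay fits best at about 1.0, inside the drop window. Now I'll back off, rise, and press the nose pad.

Run:
```python
from ov import *
q=env.observe()["tcp_pos"].copy();f=Finv(q)
env.line_to(W(f[0],f[1]+.008,f[2]),vel=.05)
env.line_to(W(f[0]+.02,f[1]+.008,.29),vel=.2)
env.move_ptp(W(0,-.025,.29),ori())
env.line_to(W(0,-.025,.225),vel=.12)
print(env.observe()["clock"],env.observe()["ft_force"].round(2))
ov('o3',[.95,1.0,1.05])
r=env.line_to(W(0,-.025,.1925),vel=.03,threshold=9)
o=env.observe();print(r,Finv(o["tcp_pos"]).round(4),o["ft_force"].round(1),o["clock"])
env.dwell(.3)
o=env.observe();print(Finv(o["tcp_pos"]).round(4),o["ft_force"].round(1))
ov('o4',[.95,1.0,1.05])
```

```text
16.6833 [-0.16 -0.04  0.53]
True [-1.000e-04 -2.480e-02  1.945e-01] [-0.2  0.4  4.5] 17.6833
[-0.0002 -0.0248  0.1945] [-0.6 -0.3  5.3]
```

View pics/o3.png

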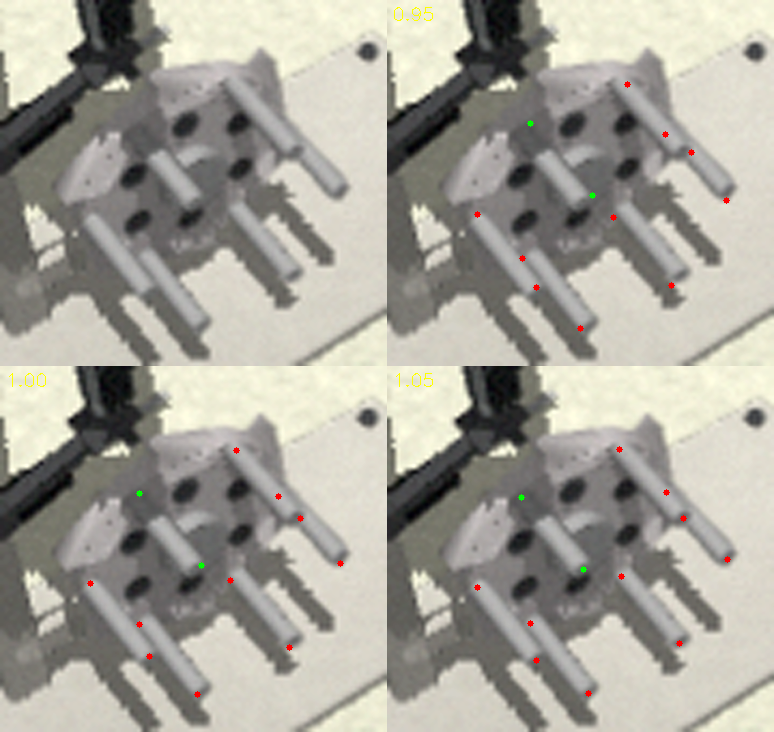

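View pics/o4.png

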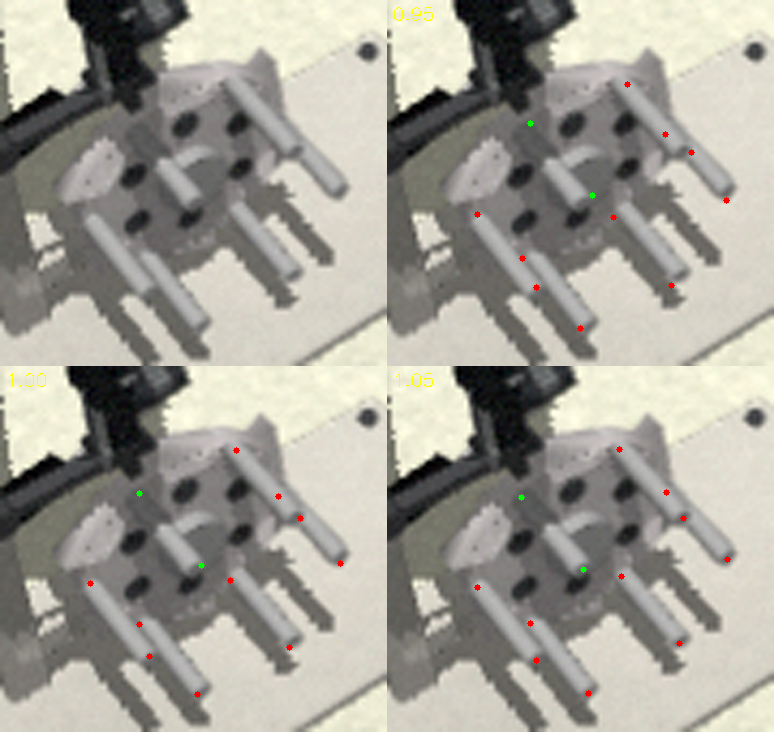

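The nose pad stopped at 194.5 mm, which is fully down, and the wheel sits at about 1.0. I'll withdraw and check.

Run:
```python
from ov import *
import pickle
env.line_to(W(0,-.025,.32),vel=.2)
env.move_ptp(np.array([.159,.45,.36]),ori())
env.dwell(.3)
ov('o5',[.95,1.0,1.05])
for n in("top","scene"):
    s=env.snapshot(n);X=cloud(s);d=X-[PF[0],PF[1],0];c,si=np.cos(PF[2]),np.sin(PF[2])
    fx=c*d[...,0]+si*d[...,1];fy=-si*d[...,0]+c*d[...,1]
    for y0 in(-.155,-.025):
        m=(abs(fx)<.012)&(abs(fy-y0)<.013)&(X[...,2]>.165);print(n,y0,m.sum(),np.median(X[m][:,2]))
    s0=pickle.load(open(n+"0.pkl","rb"))
    for q in("bobbin","reel","seed_cup","jar","screwdriver","brush","carton"):
        r=env.search_frame(s,q)[:1];print(q,r)
    df=np.abs(s["img"].astype(int)-s0["img"]).max(2)
    cv2.imwrite(f"pics/{n}_end.png",np.hstack([s["img"][130:330,130:510,::-1],cv2.cvtColor(np.clip(df*3,0,255).astype(np.uint8),cv2.COLOR_GRAY2BGR)[130:330,130:510]]))
print(env.observe()["clock"])
```

```text
top -0.155 137 0.1954766246939018
top -0.025 142 0.19506953174919794
bobbin [{'rect': [404.2, 179.5, 419.2, 193.7], 'p': 0.71}]
reel [{'rect': [321.0, 140.7, 372.4, 181.8], 'p': 0.66}]
seed_cup [{'rect': [279.9, 169.4, 306.6, 200.7], 'p': 0.67}]
jar [{'rect': [448.4, 175.4, 482.4, 202.0], 'p': 0.66}]
screwdriver [{'rect': [341.5, 265.8, 408.9, 296.3], 'p': 0.75}]
brush [{'rect': [251.1, 210.9, 277.5, 277.8], 'p': 0.87}]
carton [{'rect': [400.4, 145.1, 438.6, 171.7], 'p': 0.61}]
scene -0.155 131 0.19298408263670996
scene -0.025 136 0.19282227974729474
bobbin [{'rect': [223.7, 252.0, 243.1, 276.6], 'p': 0.91}]
reel [{'rect': [285.7, 241.9, 341.6, 295.9], 'p': 0.85}]
seed_cup [{'rect': [233.8, 163.1, 264.3, 182.9], 'p': 0.66}]
jar [{'rect': [157.0, 256.9, 193.5, 298.6], 'p': 0.85}]
screwdriver [{'rect': [193.5, 166.8, 266.5, 207.7], 'p': 0.43}]
brush [{'rect': [332.6, 152.1, 382.7, 191.6], 'p': 0.67}]
carton [{'rect': [205.3, 274.8, 253.2, 322.5], 'p': 0.66}]
22.3333
```

View pics/o5.png

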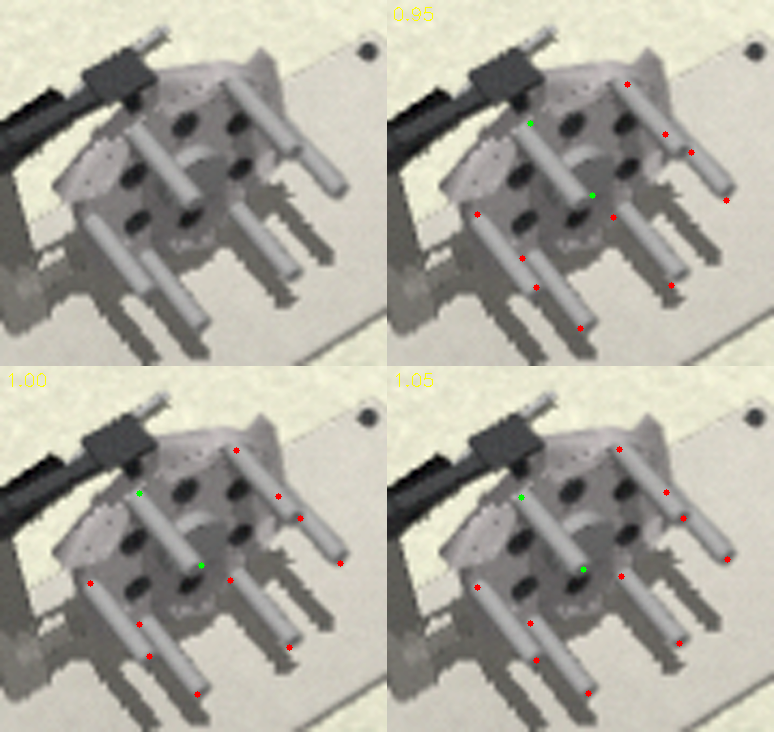

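View pics/top_end.png

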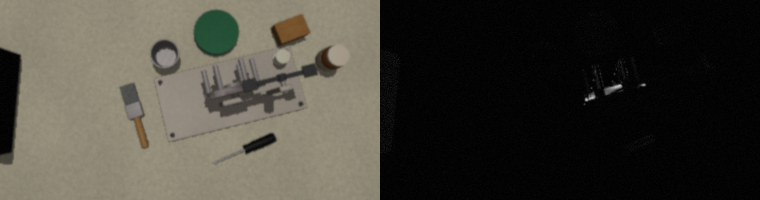

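The wheel is at about 1.02 and both pads are level. In the top view only the wheel differs from the start picture, and the loose things haven't moved. Handing in.

```bash
python3 -c "
from cell import env
env.finish_job();print(env.observe()['clock'])"
```

```text
the job is handed in; nothing more can be done
the job is handed in; nothing more can be done
```

The feed wheel is back by one notch, the pawl is fully down in the next gap, and the job is handed in at about 22 s of the 45 s. No verdict came back.

With the fingers closed and gripping nothing, I did it in three pushes:
1. **Tail:** I pressed the tail pad down about 17 mm, to its stop.
2. **Wheel:** I pushed the peg along its arc until the wheel had turned about one notch.
3. **Nose:** I pressed the nose pad until it stopped at 194.5 mm, its fully-down height. I then moved the hand well clear.

The highest force I read at the tool was about 5 N. The two downward presses were set to stop at a force change of 8 to 9 N, and the peg push at 15 N.

**Last checks:**
- **Wheel:** The camera overlay puts it at about 1.0 to 1.05 rad, against a target of 1.047.
- **Pawl:** The tail and nose pads are level to within 0.5 mm in each camera, so the pawl tilt is close to 0. The two cameras differ by about 2 mm in absolute height, which is their stated calibration error.
- **Loose things:** Only the wheel shows a real difference between the first and last top pictures, so none of them moved.

**Disagreement:** In the scene picture the network misidentified the seed cup and the screwdriver, placing both on the feeder. I relied on the top view for those two.

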